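Restock the counter display in reverse order

TASK

Move the four stationery items from the cups of the grey delivery tray to the bays of the white counter display, one to a bay, in reverse order: as seen from the robot, the item at the left end of the tray row goes to the right end bay of the display, the second from the left to the second from the right, and so on, because the customer looks at the display from the other side. Keep the items upright all the way and leave each one standing upright on the floor of its own bay.

Things in the scene. Friction and masses are not known exactly. Their poses are not given: they have to be found in the camera images.
- glue: glue stick: slim upright cylinder, 30 mm diameter and 96 mm tall, white barrel with a paper band and, above 60 mm, a grey cap 29 mm in diameter; about 45 g. Origin: centre of its underside, z up. Loose, stands upright; at the start its underside is 9 mm above the table, roughly centred in its cup.
- bottle: small correction-fluid bottle: white body 34 mm in diameter up to 40 mm, shoulders from 40 to 48 mm, then a straight black cap 20 mm in diameter from 48 to 84 mm (its top); about 50 g. Origin: centre of its underside, z up. Loose, stands upright; at the start its underside is 9 mm above the table, roughly centred in its cup.
- carton: small cardboard carton with a paper band, 30 mm (its x) by 40 mm (its y) by 78 mm tall; about 50 g. Its x is turned at most about 12 degrees from the tray's x. Origin: centre of its underside, z up. Loose, stands upright; at the start its underside is 9 mm above the table, roughly centred in its cup.
- drum: paper-clip drum: upright cylinder 42 mm in diameter and 76 mm tall, grey with a black lid (from 56 mm up, same diameter); about 70 g. Origin: centre of its underside, z up. Loose, stands upright; at the start its underside is 9 mm above the table, roughly centred in its cup.
- slot_glue: The grey plastic cup where the glue stick stands at the start (marks its place in the tray row). Square, open-topped, fixed on the tray; 64 mm outside, 58 mm inside, walls 3 mm, inner floor 4 mm and rim 22 mm above its origin (centre of underside); axes parallel to the tray's. The four cups look alike: told apart by what stands in them at the start.
- slot_bottle: The grey plastic cup where the correction-fluid bottle stands at the start (marks its place in the tray row). Square, open-topped, fixed on the tray; 64 mm outside, 58 mm inside, walls 3 mm, inner floor 4 mm and rim 22 mm above its origin (centre of underside); axes parallel to the tray's. The four cups look alike: told apart by what stands in them at the start.
- slot_carton: The grey plastic cup where the carton stands at the start (marks its place in the tray row). Square, open-topped, fixed on the tray; 64 mm outside, 58 mm inside, walls 3 mm, inner floor 4 mm and rim 22 mm above its origin (centre of underside); axes parallel to the tray's. The four cups look alike: told apart by what stands in them at the start.
- slot_drum: The grey plastic cup where the paper-clip drum stands at the start (marks its place in the tray row). Square, open-topped, fixed on the tray; 64 mm outside, 58 mm inside, walls 3 mm, inner floor 4 mm and rim 22 mm above its origin (centre of underside); axes parallel to the tray's. The four cups look alike: told apart by what stands in them at the start.
- tray: Dark grey delivery tray, on the robot's left or right: fixed flat plate 84 mm (x) by 310 mm (y) by 5 mm, carrying the row of four grey plastic cups at x = 0, y = +112.5, +37.5, -37.5, -112.5 mm. Origin: centre of its underside on the table; x points away from the robot, y to the robot's left (both within 12 degrees).
- display: White counter display, on the other side: fixed, 84 mm (x) by 310 mm (y); four empty square bays, 58 mm inside, walls 3 mm, centred at x = 0, y = +112.5, +37.5, -37.5, -112.5 mm; floors 9 mm, rims 27 mm above its origin; blank tags along the +x edge, 27 mm high. Origin: centre of underside on the table; x points away from the robot, y to its left (within 12 degrees).
Things that resemble listed ones, but are neither listed nor needed, are in the scene too. What is shaped like the carton but blue or yellow is not meant.

How it is judged:
By the outcome, as a careful person would: the job done as asked, in the order asked, and still so for the second after the job is handed in, with the robot touching nothing.
It also fails if it takes over 115 s, if anything falls off the work surface, if the arm or the gripper's body presses on something with over 40 N, if the wrist force passes 120 N, or if a joint passes its speed limit or range.

ROBOT

A 6-joint arm with a two-finger parallel gripper is mounted at the origin on the work surface. World frame = base frame: x ahead of the robot, y to its left, z up, the work surface at z = 0. Lengths are in mm, angles in degrees, forces in N, time in s.
With the tool pointing down it reaches from about 350 to 850 mm from the base axis. Payload 8.1 kg.
Tool frame: the origin (TCP) lies at the very end of the fingers, on their centre line; the grasp point (between the pads) lies 19 mm behind it (r.grip_point_offset is the distance from the TCP to the grasp point, in mm); z points along the fingers, y is the line along which they close (so a half turn about z gives the same grasp; the last joint's range is limited). The gripper opens to 85 mm and grips with 20 to 120 N. Pads are 22 mm wide; open, the fingers measure 114 mm over their backs; the gripper's body (76 mm by 85 mm) begins 54 mm behind the grasp point. The pads swing forward as they close: fully open they stand 13 mm farther back than shut.
Start: joints at [65.81, 7.471, 85.268, -0, 87.261, -4.893], TCP at [198.26, 566.302, 231.292] pointing down, gripper open.
Joint ranges: [-169.43, 169.43], [-51.17, 129.36], [1.28, 143.12], [-76.62, 256.62], [0, 156.53], [-152.29, 152.29]. Speed limits (degrees/s): [136.94, 136.94, 159.86, 180, 180, 180].

INTERFACE

Orientations are given as [roll, pitch, yaw] about the fixed x, y, z axes, in that order (R = Rz(yaw) Ry(pitch) Rx(roll)).
In Python, from bench import status, eyes, r gives the robot as it stands.
- The arm moves only by the shell command python3 -m handwheel 'ROWS' [FORCE]. ROWS is a JSON object whose one key "series" holds a list that holds one entry, the list of rows, each a list of 7 numbers: the shift along the tool's x, y, z in cm, then the turn, a rotation vector about the tool's x, y, z in rad, then the opening, from 0 (shut) to 1 (fully open). In form: {"series": [[[tx, ty, tz, rx, ry, rz, claw], ...]]}. A call has 1 to 12 rows; each row is the pose to reach, as a shift and turn from the pose commanded when the call began, along the tool's axes at that moment; what a row does not reach only later rows make up. A row lasts 1/8 s, in which the tool goes at most 62.5 mm and 10.7 degrees, less where a joint would pass 70% of its speed; a pose out of reach is approached as far as the arm can. A call with a gripper value outside its range is refused whole. The fingers move at their own pace and stop on an object; FORCE is the grip in N (left out, the last holds). Time passes only in rows, so rows that repeat a pose let the fingers close. It gives the time, the measured TCP pose, the force, the opening and the grip force at its end, in the units of the state.
- status.sense(): the state, without advancing time (a new reading comes with each control period).
- eyes.snapshot(name): name is "scene" or "top" or "wrist"; returns a dict with "img" (384x512x3 uint8, red, green, blue), "mtx" (3x3 intrinsics, pixels), "R" (3x3) and "t" (3): a world point X has camera coordinates R X + t. Camera axes: x right, y down, z forward; pixel columns grow to the right and rows downward; lengths in mm; the calibration is good to about 2 mm. A picture is of the moment at which its call begins. There is no depth.
- r.hand_in(): hands the job in; it is judged then, once.
The state is a dict: "time": time; "joint_pos": joint angles; "qd": joint speeds; "joint_efforts": joint torques, N m; "tool_pos": TCP position; "tcp_rot": TCP orientation; "ft_force": force on the tool from outside, world axes, zero at the start; "wrist_torque": the same for the moment, N m; "finger_gap": finger opening in mm; "grip_force": force on a finger pad.
Only numpy, scipy, OpenCV 4.12 (cv2) and the standard library are available. Lean on these libraries where they do the work, as an engineer would, in place of code of your own. Each camera call takes 0.05 s, during which the arm holds its last target. There are 200 camera calls.

## Working session

There is one attempt and no reset: what is moved stays moved. The work goes in short steps, Python scripts to look and compute and a shell command to move; the robot and the scene stay as the last step left them, time stands still between calls to the robot, and variables do not carry over. Pictures are saved under pics/ and viewed, at most 14 in all, crops included, and the job is handed in when it is done.

```bash
mkdir -p pics; ls; python3 - <<'E'
from bench import status, eyes, r
import cv2,json,numpy as np
print(status.sense())
for n in("scene","top"):
    s=eyes.snapshot(n); cv2.imwrite(f"pics/{n}0.png",s["img"][:,:,::-1])
    np.savez(f"pics/{n}0.npz",**{k:np.array(s[k]) for k in("img","mtx","R","t")})
    print(n,s["mtx"],s["R"],s["t"])
E
```

```text
pics
{'time': 0.0, 'joint_pos': array([ 6.58094281e+01,  7.51512350e+00,  8.53302976e+01, -5.95939540e-04,
        8.72581069e+01, -4.89397833e+00]), 'qd': array([-0.00289826, -0.05681434,  0.00231734,  0.07240049,  0.02211579,
        0.00183451]), 'joint_efforts': array([-1.37294483e-03, -5.69413698e+01, -5.00538576e+01, -3.41372024e-04,
        1.52217963e-02,  6.55350300e-05]), 'tool_pos': array([198.04635647, 565.80513569, 230.23447433]), 'tcp_rot': array([-1.79896799e+02, -8.23916229e-03,  1.60703428e+02]), 'ft_force': array([ 0.26641673, -0.54122119,  0.00853309]), 'wrist_torque': array([-0.05397028,  0.01071419,  0.00728286]), 'grip_force': 0.0, 'finger_gap': 85.34658339511604}
scene [[431.30421232   0.         254.02548953]
 [  0.         431.30421232 191.8213438 ]
 [  0.           0.           1.        ]] [[-0.72646074  0.68683117  0.02275374]
 [ 0.43014025  0.48028248 -0.76440048]
 [-0.5359423  -0.54551964 -0.6443401 ]] [ 367.52330524 -182.88317639 1408.9898464 ]
top [[360.6310444    0.         254.36473773]
 [  0.         360.6310444  194.45562039]
 [  0.           0.           1.        ]] [[ 0.0226776  -0.99973365 -0.00428361]
 [-0.98506203 -0.02161279 -0.1708382 ]
 [ 0.17070011  0.00809382 -0.98528979]] [-21.44518988 521.98366544 902.8808474 ]
```

View pics/scene0.png

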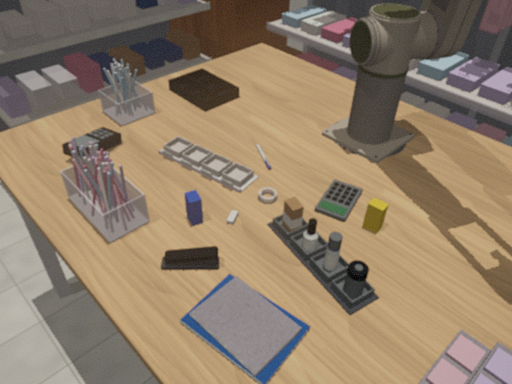

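View pics/top0.png

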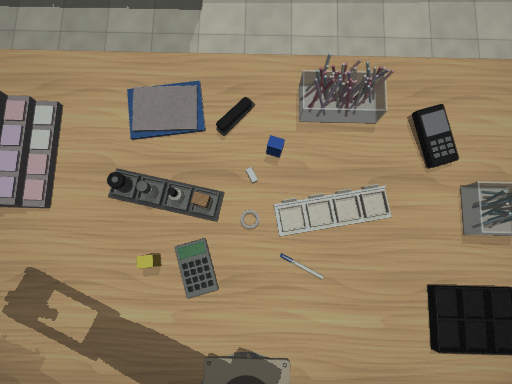

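The top view has the tray at about (165,195), holding drum, glue, bottle and carton from left to right. The display is at about (332,210) on the right. The scene view agrees. I'll enlarge crops of both.

```bash
python3 - <<'E'
import cv2,numpy as np
def crop(n,u,v,w,h,k):
    im=np.load(f"pics/{n}0.npz")["img"][v:v+h,u:u+w,::-1]
    im=cv2.resize(im,None,fx=k,fy=k,interpolation=cv2.INTER_CUBIC)
    for i in range(0,w,10):
        cv2.line(im,(i*k,0),(i*k,6),(0,0,255),1); 
        if i%20==0: cv2.putText(im,str(u+i),(i*k,16),0,.35,(0,0,255),1)
    for j in range(0,h,10):
        cv2.line(im,(0,j*k),(6,j*k),(0,0,255),1); cv2.putText(im,str(v+j),(8,j*k+4),0,.35,(0,0,255),1)
    return im
a=crop("top",100,160,132,66,6); b=crop("top",265,178,132,34*2-2,6)[:,:]
cv2.imwrite("pics/topcrop.png",np.vstack([a[:300+84],b[:]])[:]) if 0 else None
cv2.imwrite("pics/tc.png",np.vstack([crop("top",100,164,132,58,5),crop("top",265,180,132,60,5)]))
cv2.imwrite("pics/sc.png",np.hstack([crop("scene",260,190,122,120,4),crop("scene",155,130,77,120,4)]))
E
```

```text
(no output)
```

View pics/tc.png

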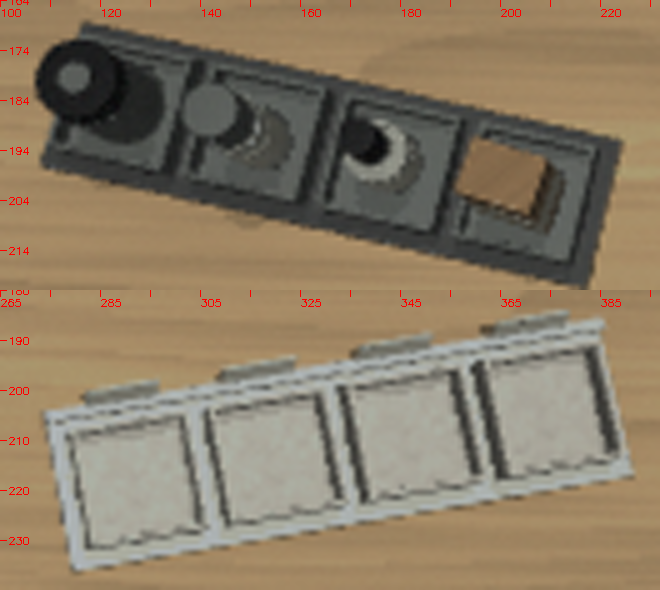

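View pics/sc.png

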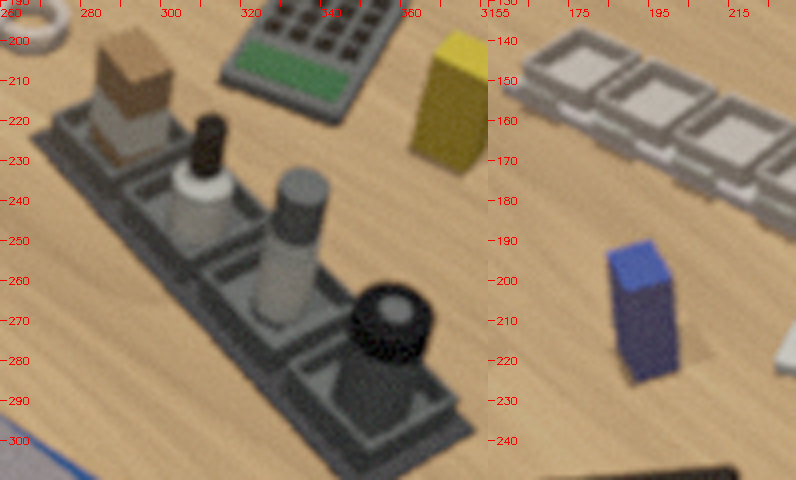

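```bash
cat > h.py <<'E'
import numpy as np,cv2
from scipy.optimize import least_squares
def cam(n): return np.load(f"pics/{n}.npz")
def proj(c,X): 
    p=(c["R"]@np.atleast_2d(X).T).T+c["t"]; p=p@c["mtx"].T; return p[:,:2]/p[:,2:]
def ray(c,uv,z):
    d=c["R"].T@np.linalg.solve(c["mtx"],[*uv,1]); o=-c["R"].T@c["t"]; return o+d*(z-o[2])/d[2]
def tri(obs):
    f=lambda X:np.concatenate([proj(c,X)[0]-uv for c,uv in obs])
    s=least_squares(f,[450,0,50]); return s.x,np.abs(s.fun).max()
def board(c,uv,loc,z):
    P=np.array([ray(c,p,z)[:2] for p in uv]); loc=np.array(loc,float)
    f=lambda q:(np.array([[np.cos(q[2]),-np.sin(q[2])],[np.sin(q[2]),np.cos(q[2])]])@loc.T).T.ravel()+np.tile(q[:2],len(loc))-P.ravel()
    s=least_squares(f,[450,0,0]); return s.x[:2],np.degrees(s.x[2]),np.abs(s.fun).max()
def rot(a): a=np.radians(a); return np.array([[np.cos(a),-np.sin(a)],[np.sin(a),np.cos(a)]])
E
python3 - <<'E'
from h import *
np.set_printoptions(precision=1,suppress=True)
t,s=cam("top0"),cam("scene0")
for n,a,b in [("drum",(115.4,179.6),(359.25,267)),("glue",(142.2,185.8),(335.75,236)),("bottle",(172.6,191.2),(313,220.25)),("carton",(200.6,198.8),(293.75,204.5))]:
    print(n,*tri([(t,a),(s,b)]))
L=[(42,155),(42,-155),(-42,-155),(-42,155)]
for z in(5,):
  o,a,e=board(t,[(116.6,168.4),(224.6,192.4),(217.6,221.6),(108,197)],L,z); print("tray",o,a,e)
  for y in(112.5,37.5,-37.5,-112.5): print(o+rot(a)@[0,y])
for z in(0,9,27):
  o,a,e=board(t,[(273.6,204.4),(385.8,185.8),(391.6,216.6),(280.4,236)],L,z); print("disp",z,o,a,e)
for y in(112.5,37.5,-37.5,-112.5): print(o+rot(a)@[0,y])
# reproject display rims in scene
print(-t["R"].T@t["t"])
for z in (9,27):
  o,a,e=board(t,[(273.6,204.4),(385.8,185.8),(391.6,216.6),(280.4,236)],L,z)
  print(proj(s,[[*(o+rot(a)@[x,y+112.5]),27] for x,y in((32,32),(32,-32),(-32,-32),(-32,32))]))
E
```

```text
drum [544.3 345.6  84.7] 0.9265273826914182
glue [526.9 269.  103.9] 0.5203500406440753
bottle [516.2 196.8  91.7] 1.0317593113870203
carton [500.7 126.2  82.8] 0.6045659284291673
tray [523.3 231.8] -11.381292605920919 0.9400136524724871
[545.5 342.1]
[530.7 268.6]
[515.9 195.1]
[501.1 121.5]
disp 0 [ 490.2 -225.2] 10.909825168900618 2.319672056746903
disp 9 [ 489.  -223.3] 10.909825333105188 2.7099471637723695
disp 27 [ 486.7 -219.5] 10.909822040866494 5.63242856851474
[ 465.4 -109. ]
[ 479.6 -182.7]
[ 493.8 -256.3]
[ 508. -330.]
[360.6 -17.5 978.7]
[[238.6 181.6]
 [220.2 172.9]
 [234.3 162. ]
 [252.4 170.2]]
[[240.2 181.9]
 [221.7 173.1]
 [235.8 162.3]
 [254.  170.5]]
```

```bash
cat > d.py <<'E'
import sys,numpy as np
from bench import status
s=status.sense(); p=s["tool_pos"]; rp=s["tcp_rot"]; y0=np.radians(rp[2])
print("t %.2f"%s["time"],"tcp",np.round(p,1),"rpy",np.round(rp,2),"gap %.1f grip %.1f"%(s["finger_gap"],s["grip_force"]))
# args: x,y,z,yaw targets; shift in cm along the vertical-down tool axes
for a in sys.argv[1:]:
    x,y,z,w=map(float,a.split(",")); d=np.array([x,y,z])-p
    ax=np.array([np.cos(y0),np.sin(y0),0]); ay=np.array([np.sin(y0),-np.cos(y0),0])
    print(a,"-> %.2f %.2f %.2f  rz %.3f"%(d@ax/10,d@ay/10,-d[2]/10,-np.radians((w-rp[2]+180)%360-180)))
E
python3 d.py 523,232,300,78.6
```

```text
t 0.10 tcp [198.  565.8 230.3] rpy [-1.7990e+02 -1.0000e-02  1.6071e+02] gap 85.5 grip 0.0
523,232,300,78.6 -> -41.70 -20.77 -6.97  rz 1.433
```

```bash
python3 -m handwheel '{"series": [[[-10,-5,-7,0,0,0.3,1],[-20,-10,-7,0,0,0.7,1],[-41.7,-20.8,-7,0,0,1.433,1],[-41.7,-20.8,-7,0,0,1.433,1],[-41.7,-20.8,-7,0,0,1.433,1],[-41.7,-20.8,-7,0,0,1.433,1],[-41.7,-20.8,-7,0,0,1.433,1],[-41.7,-20.8,-7,0,0,1.433,1],[-41.7,-20.8,-7,0,0,1.433,1],[-41.7,-20.8,-7,0,0,1.433,1],[-41.7,-20.8,-7,0,0,1.433,1],[-41.7,-20.8,-7,0,0,1.433,1]]]}' 40; python3 - <<'E'
from bench import eyes
import cv2,numpy as np
s=eyes.snapshot("wrist"); np.savez("pics/w1.npz",**{k:np.array(s[k]) for k in("img","mtx","R","t")})
print(-s["R"].T@s["t"],s["R"][2])
cv2.imwrite("pics/w1.png",cv2.resize(s["img"][:,:,::-1],(768,576),interpolation=cv2.INTER_CUBIC))
E
python3 d.py
```

```text
time: 1.6
tool_pos: [522.4, 233.1, 301.3]
tcp_rot: [-180.0, -0.0, 78.7]
ft_force: [0.0, -0.4, -0.1]
finger_gap: 85.4
grip_force: 0.0
[537.32842821 305.11841271 443.64292201] [-0.05692632 -0.28559273 -0.95665887]
t 1.65 tcp [522.6 233.  301.4] rpy [ 1.80e+02 -1.00e-02  7.87e+01] gap 85.4 grip 0.0
```

View pics/w1.png

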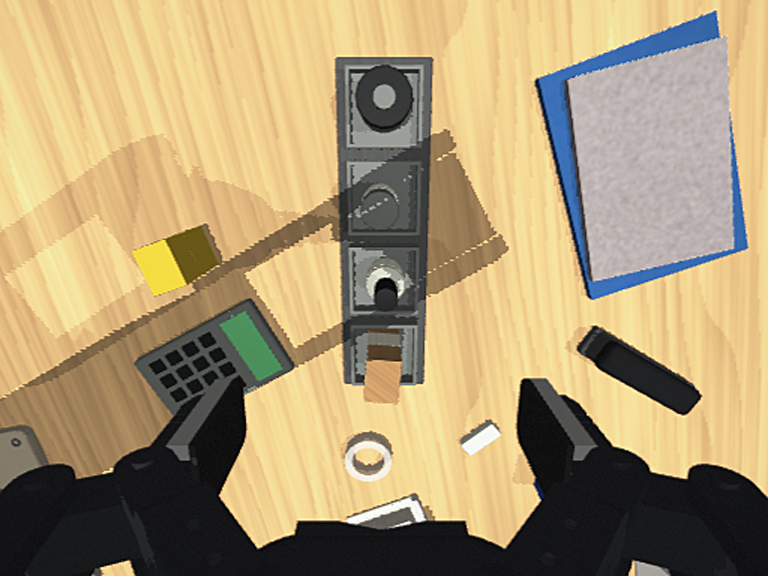

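Wrist view: drum top at (384,96), glue top at (382,207), bottle cap at (386,297), carton top at (382,382) with long edge running down the image. The tray corners are at (335,57), (433,57), (424,383) and (345,384). Next I combine the three views.

```bash
python3 - <<'E'
from h import *
np.set_printoptions(precision=1,suppress=True)
t,s,w=cam("top0"),cam("scene0"),cam("w1")
W={"drum":(384,96),"glue":(382,207),"bottle":(386,297),"carton":(382,382)}
H=dict(drum=85,glue=105,bottle=93,carton=87)
for n,a,b in [("drum",(115.4,179.6),(359.25,267)),("glue",(142.2,185.8),(335.75,236)),("bottle",(172.6,191.2),(313,220.25)),("carton",(200.6,198.8),(293.75,204.5))]:
    c=np.array(W[n])/1.5
    print(n,"tws",*tri([(t,a),(s,b),(w,c)]),"z-fixed top",ray(t,a,H[n])[:2],"scene",ray(s,b,H[n])[:2],"wrist",ray(w,c,H[n])[:2])
L=[(42,155),(42,-155),(-42,-155),(-42,155)]
print(board(w,np.array([(433,57),(424,383),(345,384),(335,57)])/1.5,L,5))
P=np.array([ray(w,np.array(p)/1.5,87)[:2] for p in [(365,360),(402,362),(399,404),(362,401)]]);d=np.diff(P[[0,1,2,3,0]],axis=0)
print(np.linalg.norm(d,axis=1),np.degrees(np.arctan2(d[:,1],d[:,0])))
P=np.array([ray(t,(100+p[0]/5,164+p[1]/5),87)[:2] for p in [(480,135),(547,158),(528,213),(456,190)]]);d=np.diff(P[[0,1,2,3,0]],axis=0)
print(np.linalg.norm(d,axis=1),np.degrees(np.arctan2(d[:,1],d[:,0])))
E
```

```text
drum tws [546.8 345.2  86.1] 1.6887502617765904 z-fixed top [545.9 343.3] scene [543.  346.9] wrist [547.6 345. ]
glue tws [530.4 270.5 105.4] 1.1842342593287754 z-fixed top [527.5 267.5] scene [527.  270.3] wrist [531.4 270.8]
bottle tws [519.5 199.1  91.9] 1.7721302458234618 z-fixed top [517.8 194.3] scene [515.7 199.2] wrist [520.7 200.3]
carton tws [501.9 125.1  84.9] 1.2473470817114958 z-fixed top [501.  124.3] scene [503.5 130.3] wrist [502.6 125.2]
(array([526.3, 232.8]), np.float64(-11.032142121672601), np.float64(1.4725670267410464))
[31.  39.6 32.  38.5] [ -14.6 -104.2  163.5   74.3]
[36.  29.2 38.1 30.1] [-107.8  163.6   73.5  -20.6]
```

```bash
python3 d.py 546.5,345,120,78.8 546.5,345,39,78.8
```

```text
t 1.65 tcp [522.6 233.  301.4] rpy [ 1.80e+02 -1.00e-02  7.87e+01] gap 85.4 grip 0.0
546.5,345,120,78.8 -> 11.45 0.15 18.14  rz -0.002
546.5,345,39,78.8 -> 11.45 0.15 26.24  rz -0.002
```

```bash
python3 -m handwheel '{"series": [[[6,0.1,5,0,0,0,1],[11.4,0.1,10,0,0,0,1],[11.4,0.1,16,0,0,0,1],[11.4,0.1,20,0,0,0,1],[11.4,0.1,24,0,0,0,1],[11.4,0.1,26.2,0,0,0,1],[11.4,0.1,26.2,0,0,0,1],[11.4,0.1,26.2,0,0,0,0],[11.4,0.1,26.2,0,0,0,0],[11.4,0.1,26.2,0,0,0,0],[11.4,0.1,26.2,0,0,0,0],[11.4,0.1,26.2,0,0,0,0]]]}' 30; python3 d.py
```

```text
time: 3.15
tool_pos: [547.9, 344.4, 41.6]
tcp_rot: [179.9, -0.1, 78.6]
ft_force: [-0.6, -0.2, 6.0]
finger_gap: 41.4
grip_force: 30.1
t 3.15 tcp [547.9 344.4  41.6] rpy [ 1.7985e+02 -1.2000e-01  7.8600e+01] gap 41.4 grip 30.1
```

```bash
python3 -m handwheel '{"series": [[[0,0,-2,0,0,0,0],[0,0,-6,0,0,0,0],[0,0,-10,0,0,0,0],[0,0,-14,0,0,0,0]]]}'; python3 d.py 489,-223,250,100.9
```

```text
time: 3.65
tool_pos: [546.7, 343.8, 182.3]
tcp_rot: [179.9, -0.1, 78.6]
ft_force: [-1.2, -0.4, -0.1]
finger_gap: 41.5
grip_force: 30.5
t 3.65 tcp [546.7 343.8 182.3] rpy [ 1.7994e+02 -5.0000e-02  7.8590e+01] gap 41.5 grip 30.5
489,-223,250,100.9 -> -56.70 5.55 -6.77  rz -0.389
```

```bash
python3 -m handwheel '{"series": [[[-3,0.3,-4,0,0,-0.03,0],[-8,0.8,-6.8,0,0,-0.08,0],[-14,1.4,-6.8,0,0,-0.13,0],[-20,2,-6.8,0,0,-0.18,0],[-26,2.6,-6.8,0,0,-0.23,0],[-32,3.2,-6.8,0,0,-0.28,0],[-38,3.8,-6.8,0,0,-0.33,0],[-44,4.4,-6.8,0,0,-0.389,0],[-50,5,-6.8,0,0,-0.389,0],[-54.5,5.4,-6.8,0,0,-0.389,0],[-56.7,5.6,-6.8,0,0,-0.389,0],[-56.7,5.6,-6.8,0,0,-0.389,0]]]}'; python3 - <<'E'
from bench import eyes
import cv2,numpy as np
s=eyes.snapshot("wrist"); np.savez("pics/w2.npz",**{k:np.array(s[k]) for k in("img","mtx","R","t")})
cv2.imwrite("pics/w2.png",cv2.resize(s["img"][:,:,::-1],(768,576),interpolation=cv2.INTER_CUBIC))
E
python3 d.py
```

```text
time: 5.15
tool_pos: [489.0, -224.8, 248.6]
tcp_rot: [180.0, 0.1, 100.7]
ft_force: [0.0, 0.8, -0.7]
finger_gap: 41.6
grip_force: 30.5
t 5.20 tcp [ 489.3 -223.6  248.4] rpy [1.7995e+02 3.0000e-02 1.0079e+02] gap 41.6 grip 30.5
```

View pics/w2.png

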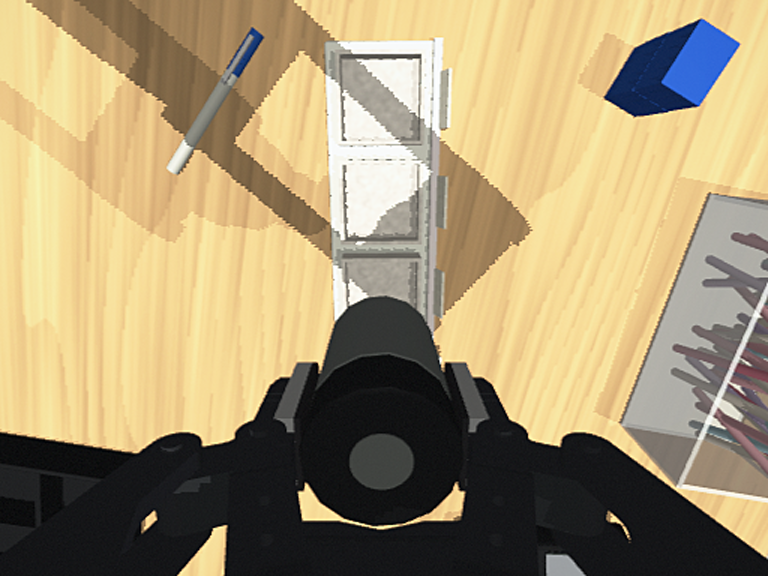

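Wrist view of the display: bay 1 inner rim runs (340,54)–(421,142), bay 2 (344,160)–(422,241), and the drum is held upright. Fitting the display from this and checking its height against the top view.

```bash
python3 - <<'E'
from h import *
np.set_printoptions(precision=1,suppress=True)
t,w=cam("top0"),cam("w2")
L=[(29,141.5),(29,83.5),(-29,83.5),(-29,141.5),(29,66.5),(29,8.5),(-29,8.5),(-29,66.5)]
uv=np.array([(421,54),(422,142),(341,142),(340,54),(421,160),(422,241),(344,242),(344,160)])/1.5
for z in(9,27):
    o,a,e=board(w,uv,L,z); print(z,o,a,e,[o+rot(a)@[0,y] for y in(112.5,37.5,-37.5,-112.5)])
for a,b in[((278.2,208),(421,54)),((282,232),(340,54))]: print(tri([(t,a),(w,np.array(b)/1.5)]))
E
python3 d.py 510,-333.5,200,100.7 510,-333.5,43,100.7
```

```text
9 [ 490.9 -223. ] 11.431424005812046 4.8143148990274085 [array([ 468.6, -112.7]), array([ 483.5, -186.3]), array([ 498.4, -259.8]), array([ 513.2, -333.3])]
27 [ 490.9 -223.2] 11.431418780901646 3.1631238016501015 [array([ 468.6, -112.9]), array([ 483.5, -186.4]), array([ 498.3, -259.9]), array([ 513.2, -333.4])]
(array([491.8, -75.5,   6.5]), np.float64(0.44884157647589973))
(array([430.8, -85.3,  -3.7]), np.float64(0.6974122560406215))
t 5.20 tcp [ 489.3 -223.6  248.4] rpy [1.7995e+02 3.0000e-02 1.0079e+02] gap 41.6 grip 30.5
510,-333.5,200,100.7 -> -11.18 -0.02 4.84  rz 0.002
510,-333.5,43,100.7 -> -11.18 -0.02 20.54  rz 0.002
```

```bash
python3 -m handwheel '{"series": [[[-5,0.1,2,0,0,0,0],[-11.2,0.2,5,0,0,0,0],[-11.2,0.2,9,0,0,0,0],[-11.2,0.2,14,0,0,0,0],[-11.2,0.2,18,0,0,0,0],[-11.2,0.2,20,0,0,0,0],[-11.2,0.2,20.4,0,0,0,0],[-11.2,0.2,20.4,0,0,0,0]]]}'; python3 d.py 511.5,-333.5,41,100.9
```

```text
time: 6.2
tool_pos: [513.7, -333.2, 45.1]
tcp_rot: [179.9, 0.1, 100.9]
ft_force: [-0.1, -0.1, 0.2]
finger_gap: 41.2
grip_force: 30.6
t 6.20 tcp [ 513.7 -333.2   45.1] rpy [1.7990e+02 1.0000e-01 1.0091e+02] gap 41.2 grip 30.6
511.5,-333.5,41,100.9 -> 0.01 -0.23 0.41  rz 0.000
```

```bash
python3 -m handwheel '{"series": [[[0,-0.1,0.2,0,0,0,0],[0,-0.1,0.3,0,0,0,0],[0,-0.1,0.3,0,0,0,0]]]}'; python3 d.py
```

```text
time: 6.58
tool_pos: [512.3, -333.6, 41.6]
tcp_rot: [179.9, 0.1, 100.9]
ft_force: [-0.8, 0.6, 5.6]
finger_gap: 41.4
grip_force: 31.0
t 6.58 tcp [ 512.3 -333.6   41.6] rpy [1.7992e+02 1.0000e-01 1.0088e+02] gap 41.4 grip 31.0
```

```bash
python3 -m handwheel '{"series": [[[0,0,0,0,0,0,0.7],[0,0,0,0,0,0,1],[0,0,0,0,0,0,1],[0,0,-2,0,0,0,1],[0,0,-6,0,0,0,1],[0,0,-11,0,0,0,1],[0,0,-16,0,0,0,1]]]}'; python3 d.py 530,270,170,78.8 530,270,42,78.8
```

```text
time: 7.45
tool_pos: [511.5, -332.9, 203.4]
tcp_rot: [180.0, 0.0, 100.9]
ft_force: [0.1, -0.6, -1.1]
finger_gap: 84.9
grip_force: 0.0
t 7.45 tcp [ 511.5 -332.9  203.4] rpy [1.7995e+02 5.0000e-02 1.0089e+02] gap 84.9 grip 0.0
530,270,170,78.8 -> 58.86 13.20 3.34  rz 0.385
530,270,42,78.8 -> 58.86 13.20 16.14  rz 0.385
```

```bash
python3 -m handwheel '{"series": [[[4,0.9,0,0,0,0.03,1],[10,2.2,0,0,0,0.08,1],[16,3.6,0,0,0,0.13,1],[22,4.9,0,0,0,0.18,1],[28,6.3,0,0,0,0.23,1],[34,7.6,0,0,0,0.28,1],[40,9,0,0,0,0.33,1],[46,10.3,0,0,0,0.385,1],[52,11.7,1,0,0,0.385,1],[57,12.8,2.5,0,0,0.385,1],[58.9,13.2,3.3,0,0,0.385,1],[58.9,13.2,3.3,0,0,0.385,1]]]}'; python3 d.py 530.5,269.5,43,78.8; python3 - <<'E'
from bench import eyes
import cv2,numpy as np
s=eyes.snapshot("wrist"); np.savez("pics/w3.npz",**{k:np.array(s[k]) for k in("img","mtx","R","t")})
cv2.imwrite("pics/w3.png",cv2.resize(s["img"][:,:,::-1],(768,576),interpolation=cv2.INTER_CUBIC))
E
```

```text
time: 8.95
tool_pos: [529.4, 271.1, 167.3]
tcp_rot: [-180.0, 0.0, 78.9]
ft_force: [-0.1, 0.7, -0.9]
finger_gap: 85.5
grip_force: 0.0
t 8.95 tcp [529.4 271.1 167.3] rpy [-1.7997e+02  3.0000e-02  7.8940e+01] gap 85.5 grip 0.0
530.5,269.5,43,78.8 -> -0.14 0.13 12.43  rz 0.002
```

View pics/w3.png

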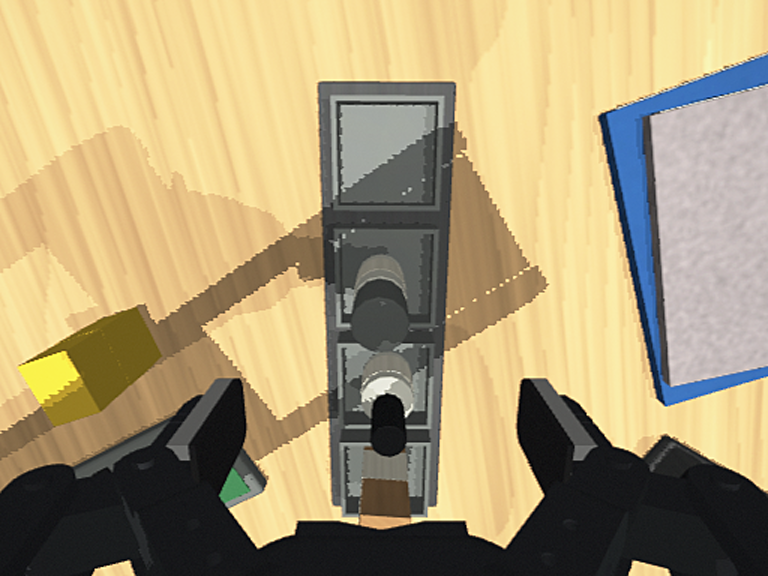

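The glue top is at (380,320), midway between the fingers. Descending to grasp.

```bash
python3 -c "
from h import *;w=cam('w3');print(ray(w,(380/1.5,321/1.5),105),ray(w,(388/1.5,440/1.5),93))"
python3 -m handwheel '{"series": [[[-0.1,0.1,4,0,0,0,1],[-0.1,0.1,8,0,0,0,1],[-0.1,0.1,11,0,0,0,1],[-0.1,0.1,12.4,0,0,0,1],[-0.1,0.1,12.4,0,0,0,0],[-0.1,0.1,12.4,0,0,0,0],[-0.1,0.1,12.4,0,0,0,0],[-0.1,0.1,12.4,0,0,0,0],[-0.1,0.1,12.4,0,0,0,0]]]}' 30; python3 d.py
```

```text
[529.57697214 270.92830633 105.        ] [519.91913011 199.2233569   93.        ]
time: 10.12
tool_pos: [531.9, 269.7, 45.0]
tcp_rot: [179.9, -0.1, 78.8]
ft_force: [-0.7, -0.4, 7.2]
finger_gap: 27.9
grip_force: 30.6
t 10.12 tcp [531.9 269.7  45. ] rpy [ 1.7987e+02 -7.0000e-02  7.8840e+01] gap 27.9 grip 30.6
```

```bash
python3 -m handwheel '{"series": [[[0,0,-2,0,0,0,0],[0,0,-6,0,0,0,0],[0,0,-10,0,0,0,0],[0,0,-14,0,0,0,0]]]}'; python3 d.py 497.2,-260,180,100.9
```

```text
time: 10.62
tool_pos: [530.6, 269.3, 186.0]
tcp_rot: [180.0, -0.0, 78.8]
ft_force: [-0.5, 0.9, -1.1]
finger_gap: 28.1
grip_force: 30.1
t 10.62 tcp [530.6 269.3 186. ] rpy [ 1.7996e+02 -3.0000e-02  7.8840e+01] gap 28.1 grip 30.1
497.2,-260,180,100.9 -> -52.58 6.96 0.60  rz -0.385
```

```bash
python3 -m handwheel '{"series": [[[-3,0.4,0,0,0,-0.03,0],[-8,1.1,0,0,0,-0.08,0],[-14,1.9,0,0,0,-0.13,0],[-20,2.6,0,0,0,-0.18,0],[-26,3.4,0,0,0,-0.23,0],[-32,4.2,0,0,0,-0.28,0],[-38,5,0,0,0,-0.33,0],[-44,5.8,0,0,0,-0.385,0],[-49,6.5,0,0,0,-0.385,0],[-52,6.9,0.6,0,0,-0.385,0],[-52.6,7,0.6,0,0,-0.385,0],[-52.6,7,0.6,0,0,-0.385,0]]]}'; python3 d.py 497.2,-260,48.5,101; python3 - <<'E'
from bench import eyes
import cv2,numpy as np
s=eyes.snapshot("wrist"); np.savez("pics/w4.npz",**{k:np.array(s[k]) for k in("img","mtx","R","t")})
cv2.imwrite("pics/w4.png",cv2.resize(s["img"][:,:,::-1],(768,576),interpolation=cv2.INTER_CUBIC))
s=eyes.snapshot("top"); cv2.imwrite("pics/top4.png",cv2.resize(s["img"][130:260,90:430,::-1],None,fx=2.3,fy=2.3,interpolation=cv2.INTER_CUBIC))
E
```

```text
time: 12.12
tool_pos: [497.6, -260.1, 178.0]
tcp_rot: [180.0, -0.0, 100.9]
ft_force: [-0.2, 0.8, -0.3]
finger_gap: 27.8
grip_force: 30.1
t 12.12 tcp [ 497.6 -260.1  178. ] rpy [179.97  -0.   100.86] gap 27.8 grip 30.1
497.2,-260,48.5,101 -> 0.02 -0.04 12.95  rz -0.002
```

View pics/w4.png

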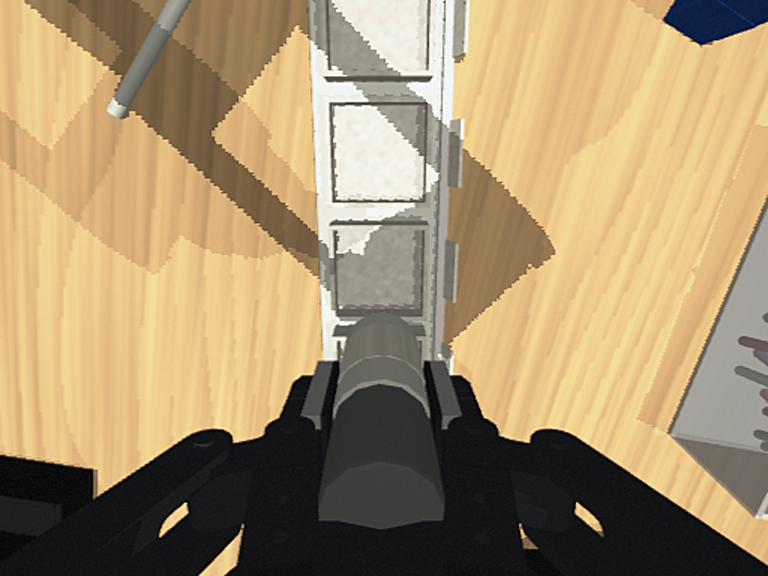

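The wrist view shows bays at image rows 0–70, 100–200 and 222–310, with another starting at 325. I'll project the fitted bays to see which is which.

```bash
python3 -c "
from h import *;w=cam('w4');o=np.array([490,-223.3])
for y in(112.5,37.5,-37.5,-112.5): print(y,*[np.round(proj(w,[*(o+rot(11.1)@[x,y+d]),z])[0]*1.5) for z,d in((9,0),(9,29),(9,-29)) for x in(0,)])"
```

```text
112.5 [379.  21.] [378. -36.] [379.  75.]
37.5 [379. 154.] [379. 105.] [379. 200.]
-37.5 [380. 268.] [380. 226.] [380. 308.]
-112.5 [380. 368.] [380. 331.] [380. 403.]
```

View pics/top4.png

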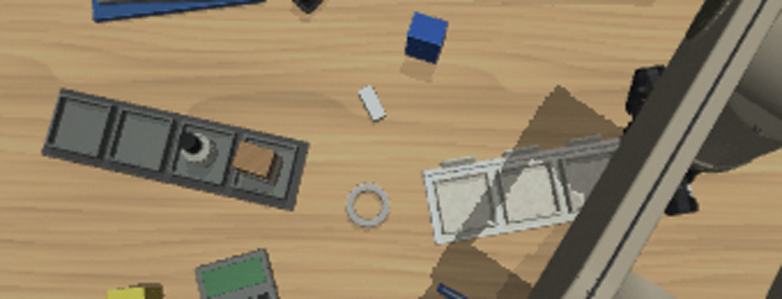

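The projections match the visible bays to within 2–4 px, so the target bay is right. Lowering.

```bash
python3 -m handwheel '{"series": [[[0,0,4,0,0,0,0],[0,0,8,0,0,0,0],[0,0,11,0,0,0,0],[0,0,12.8,0,0,0,0],[0,0,13.1,0,0,0,0],[0,0,13.3,0,0,0,0],[0,0,13.3,0,0,0,0]]]}'; python3 d.py
```

```text
time: 13.1
tool_pos: [498.4, -260.9, 45.6]
tcp_rot: [179.9, 0.1, 100.9]
ft_force: [0.5, 0.9, -0.4]
finger_gap: 28.0
grip_force: 30.1
t 13.10 tcp [ 498.4 -260.9   45.6] rpy [1.7991e+02 8.0000e-02 1.0089e+02] gap 28.0 grip 30.1
```

```bash
python3 -m handwheel '{"series": [[[0,0,0.1,0,0,0,0],[0,0,0.2,0,0,0,0],[0,0,0.2,0,0,0,0]]]}'; python3 d.py
```

```text
time: 13.48
tool_pos: [498.5, -261.1, 44.9]
tcp_rot: [179.9, 0.1, 100.9]
ft_force: [-5.6, 3.4, 14.0]
finger_gap: 27.7
grip_force: 31.5
t 13.47 tcp [ 498.5 -261.1   44.9] rpy [1.7990e+02 1.0000e-01 1.0088e+02] gap 27.7 grip 31.5
```

```bash
python3 -m handwheel '{"series": [[[0,0,-0.15,0,0,0,0],[0,0,-0.15,0,0,0,0.45],[0,0,-0.15,0,0,0,1],[0,0,-0.15,0,0,0,1],[0,0,-2,0,0,0,1],[0,0,-7,0,0,0,1],[0,0,-13,0,0,0,1]]]}'; python3 d.py 519,198.5,150,78.8 519,198.5,57,78.8
```

```text
time: 14.35
tool_pos: [496.7, -259.9, 173.8]
tcp_rot: [-179.9, -0.1, 100.9]
ft_force: [1.0, -1.1, 0.4]
finger_gap: 85.1
grip_force: 0.0
t 14.35 tcp [ 496.7 -259.9  173.8] rpy [-1.7992e+02 -7.0000e-02  1.0089e+02] gap 85.1 grip 0.0
519,198.5,150,78.8 -> 44.59 10.85 2.38  rz 0.385
519,198.5,57,78.8 -> 44.59 10.85 11.68  rz 0.385
```

```bash
python3 -m handwheel '{"series": [[[4,1,0,0,0,0.04,1],[10,2.4,0,0,0,0.1,1],[16,3.9,0,0,0,0.16,1],[22,5.4,0,0,0,0.22,1],[28,6.8,0,0,0,0.28,1],[34,8.3,0,0,0,0.34,1],[40,9.7,0,0,0,0.385,1],[43.5,10.6,0.5,0,0,0.385,1],[44.6,10.85,1,0,0,0.385,1],[44.6,10.85,1,0,0,0.385,1]]]}'; python3 d.py 519,198.5,59.5,78.8;python3 - <<'E'
from bench import eyes
import cv2,numpy as np
s=eyes.snapshot("wrist"); np.savez("pics/w5.npz",**{k:np.array(s[k]) for k in("img","mtx","R","t")})
cv2.imwrite("pics/w5.png",cv2.resize(s["img"][:,:,::-1],(768,576),interpolation=cv2.INTER_CUBIC))
s=eyes.snapshot("top"); cv2.imwrite("pics/top5.png",cv2.resize(s["img"][130:260,90:430,::-1],None,fx=2.3,fy=2.3,interpolation=cv2.INTER_CUBIC))
E
```

```text
time: 15.6
tool_pos: [519.5, 198.1, 162.4]
tcp_rot: [-180.0, 0.0, 78.9]
ft_force: [-0.2, -0.4, 0.5]
finger_gap: 85.5
grip_force: 0.0
t 15.60 tcp [519.5 198.1 162.4] rpy [-1.7998e+02  3.0000e-02  7.8890e+01] gap 85.5 grip 0.0
519,198.5,59.5,78.8 -> 0.03 -0.06 10.29  rz 0.002
```

View pics/w5.png

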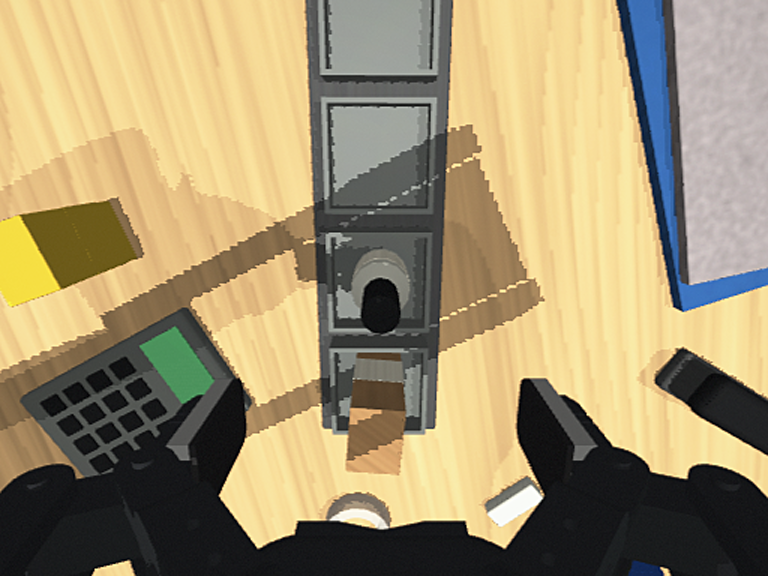

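View pics/top5.png

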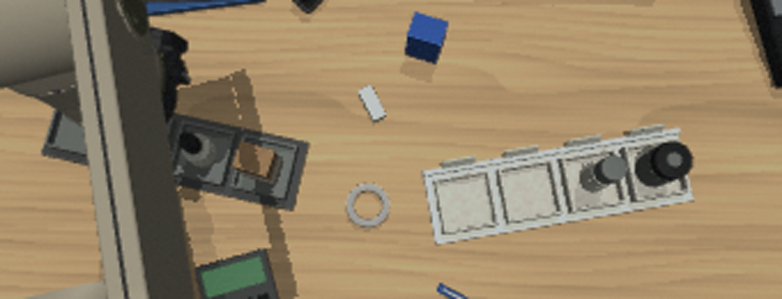

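The top view shows the glue and drum upright in bays 3 and 4. In the wrist view the bottle cap top is at (381,313), centred between the fingers. Grasping the bottle.

```bash
python3 -c "
from h import *;w=cam('w5');print(ray(w,(381/1.5,314/1.5),93))
P=np.array([ray(w,np.array(p)/1.5,87)[:2] for p in [(351,407),(406,411),(399,474),(346,470)]]);d=np.diff(P[[0,1,2,3,0]],axis=0)
print(P.mean(0),np.linalg.norm(d,axis=1),np.degrees(np.arctan2(d[:,1],d[:,0])))"
python3 -m handwheel '{"series": [[[0,0,3,0,0,0,1],[0,0,6.5,0,0,0,1],[0,0,9,0,0,0,1],[0,0,10.2,0,0,0,1],[0,0,10.2,0,0,0,0],[0,0,10.2,0,0,0,0],[0,0,10.2,0,0,0,0],[0,0,10.2,0,0,0,0],[0,0,10.2,0,0,0,0]]]}' 30; python3 d.py
```

```text
[520.347316 198.811817  93.      ]
[503.06022075 126.03827925] [29.14882014 39.53549643 29.408234   39.33100284] [ -15.76036058 -105.79947033  163.83921978   73.82346547]
time: 16.82
tool_pos: [520.5, 198.3, 61.3]
tcp_rot: [179.9, -0.0, 78.8]
ft_force: [-0.7, -1.6, 4.4]
finger_gap: 19.1
grip_force: 30.9
t 16.82 tcp [520.5 198.3  61.3] rpy [ 1.7991e+02 -4.0000e-02  7.8840e+01] gap 19.1 grip 30.9
```

```bash
python3 -m handwheel '{"series": [[[0,0,-2,0,0,0,0],[0,0,-6,0,0,0,0],[0,0,-10,0,0,0,0],[0,0,-12,0,0,0,0]]]}'; python3 d.py 482.8,-186.5,181,100.9
```

```text
time: 17.32
tool_pos: [521.0, 198.5, 184.0]
tcp_rot: [179.8, -0.1, 78.8]
ft_force: [0.7, -0.5, -0.6]
finger_gap: 19.3
grip_force: 30.5
t 17.32 tcp [521.  198.5 184. ] rpy [ 1.7978e+02 -1.1000e-01  7.8830e+01] gap 19.3 grip 30.5
482.8,-186.5,181,100.9 -> -38.51 3.71 0.30  rz -0.385
```

```bash
python3 -m handwheel '{"series": [[[-3,0.3,0,0,0,-0.03,0],[-8,0.8,0,0,0,-0.1,0],[-14,1.3,0,0,0,-0.17,0],[-20,1.9,0,0,0,-0.24,0],[-26,2.5,0,0,0,-0.31,0],[-32,3.1,0,0,0,-0.385,0],[-36.5,3.5,0,0,0,-0.385,0],[-38.5,3.7,0,0,0,-0.385,0],[-38.5,3.7,2,0,0,-0.385,0],[-38.5,3.7,6,0,0,-0.385,0],[-38.5,3.7,10,0,0,-0.385,0],[-38.5,3.7,10,0,0,-0.385,0]]]}'; python3 d.py 482.8,-186.5,61.3,100.9
```

```text
time: 18.82
tool_pos: [478.6, -184.5, 76.6]
tcp_rot: [-179.6, -0.3, 100.9]
ft_force: [-0.0, 0.3, -0.3]
finger_gap: 19.0
grip_force: 30.4
t 18.82 tcp [ 478.6 -184.5   76.6] rpy [-179.64   -0.3   100.92] gap 19.0 grip 30.4
482.8,-186.5,61.3,100.9 -> -0.28 0.38 1.53  rz 0.000
```

```bash
python3 -m handwheel '{"series": [[[0,0,0,0,0,0,0],[0,0,0,0,0,0,0]]]}'; python3 d.py 482.8,-186.5,61.3,100.9
```

```text
time: 19.08
tool_pos: [483.1, -187.3, 82.7]
tcp_rot: [179.8, 0.1, 100.9]
ft_force: [-0.1, -0.4, -0.2]
finger_gap: 19.0
grip_force: 30.4
t 19.07 tcp [ 483.1 -187.3   82.7] rpy [1.7983e+02 1.2000e-01 1.0090e+02] gap 19.0 grip 30.4
482.8,-186.5,61.3,100.9 -> 0.09 -0.01 2.14  rz 0.000
```

It was only the arm still settling, and the position is good now. Lowering in small steps.

```bash
python3 -m handwheel '{"series": [[[0.05,0,1,0,0,0,0],[0.05,0,1.6,0,0,0,0],[0.05,0,1.9,0,0,0,0],[0.05,0,2.1,0,0,0,0],[0.05,0,2.1,0,0,0,0]]]}'; python3 d.py
```

```text
time: 19.7
tool_pos: [481.6, -186.7, 61.3]
tcp_rot: [-180.0, 0.0, 100.9]
ft_force: [-8.6, 1.8, 19.3]
finger_gap: 19.1
grip_force: 33.6
t 19.70 tcp [ 481.6 -186.7   61.3] rpy [-1.7999e+02  3.0000e-02  1.0089e+02] gap 19.1 grip 33.6
```

```bash
python3 -m handwheel '{"series": [[[0,0,-0.15,0,0,0,0],[0,0,-0.15,0,0,0,0],[0,0,-0.15,0,0,0,0.4],[0,0,-0.15,0,0,0,1],[0,0,-0.15,0,0,0,1],[0,0,-2,0,0,0,1],[0,0,-7,0,0,0,1],[0,0,-10,0,0,0,1]]]}'; python3 d.py 502.5,125.5,160,74 502.5,125.5,39,74
```

```text
time: 20.7
tool_pos: [482.5, -186.8, 163.3]
tcp_rot: [179.8, 0.1, 100.9]
ft_force: [0.4, -1.1, -0.9]
finger_gap: 85.9
grip_force: 0.0
t 20.70 tcp [ 482.5 -186.8  163.3] rpy [1.7983e+02 1.3000e-01 1.0089e+02] gap 85.9 grip 0.0
502.5,125.5,160,74 -> 30.29 7.86 0.33  rz 0.469
502.5,125.5,39,74 -> 30.29 7.86 12.43  rz 0.469
```

```bash
python3 -m handwheel '{"series": [[[4,1,0,0,0,0.05,1],[10,2.6,0,0,0,0.15,1],[16,4.1,0,0,0,0.25,1],[22,5.7,0,0,0,0.35,1],[27,7,0,0,0,0.45,1],[30.3,7.9,0,0,0,0.469,1],[30.3,7.9,0,0,0,0.469,1],[30.3,7.9,0,0,0,0.469,1]]]}'; python3 d.py 502.5,125.5,39,74;python3 - <<'E'
from bench import eyes
import cv2,numpy as np
s=eyes.snapshot("wrist"); t=eyes.snapshot("top")
a=cv2.resize(s["img"][150:384,:,::-1],None,fx=1.5,fy=1.5); b=cv2.resize(t["img"][170:250,260:400,::-1],(768,240),fx=3,fy=3)[:,:768]
b=cv2.resize(t["img"][175:245,265:405,::-1],(460,230),interpolation=cv2.INTER_CUBIC)
b=cv2.copyMakeBorder(b,0,0,0,768-460,cv2.BORDER_CONSTANT)
cv2.imwrite("pics/c6.png",np.vstack([a,b]))
E
```

```text
time: 21.7
tool_pos: [502.0, 125.8, 160.1]
tcp_rot: [180.0, 0.0, 74.1]
ft_force: [0.8, -0.2, 0.6]
finger_gap: 85.4
grip_force: 0.0
t 21.70 tcp [502.  125.8 160.1] rpy [179.95   0.    74.06] gap 85.4 grip 0.0
502.5,125.5,39,74 -> -0.02 0.06 12.11  rz 0.001
```

View pics/c6.png

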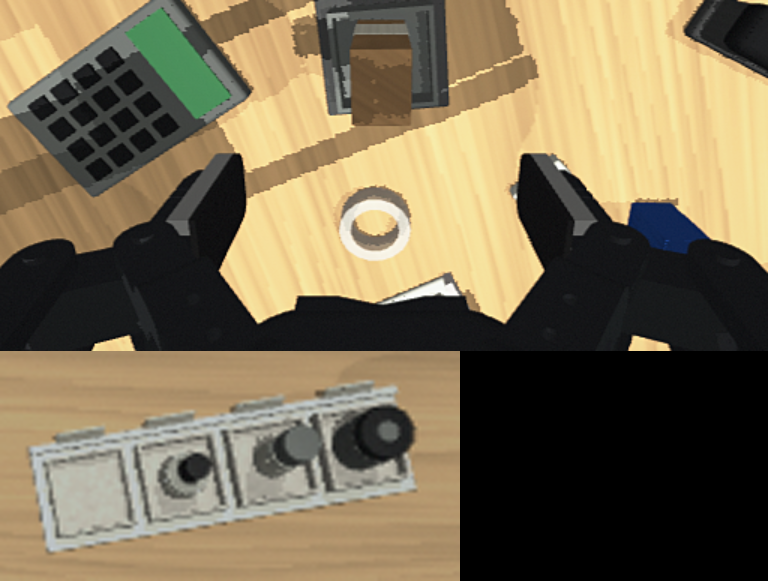

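The carton is square to the fingers and centred at (381,85). The bottle, glue and drum stand upright in their bays. Grasping the carton.

```bash
python3 -m handwheel '{"series": [[[0,0,4,0,0,0,1],[0,0,8,0,0,0,1],[0,0,11,0,0,0,1],[0,0,12,0,0,0,1],[0,0,12,0,0,0,1],[0,0,12,0,0,0,0],[0,0,12,0,0,0,0],[0,0,12,0,0,0,0],[0,0,12,0,0,0,0],[0,0,12,0,0,0,0]]]}' 30; python3 d.py
```

```text
time: 23.05
tool_pos: [502.4, 126.3, 40.2]
tcp_rot: [179.9, -0.0, 74.0]
ft_force: [-1.1, -0.2, 6.1]
finger_gap: 29.8
grip_force: 30.4
t 23.05 tcp [502.4 126.3  40.2] rpy [ 1.7993e+02 -3.0000e-02  7.4020e+01] gap 29.8 grip 30.4
```

```bash
python3 -m handwheel '{"series": [[[0,0,-2,0,0,0,0],[0,0,-6,0,0,0,0],[0,0,-9,0,0,0,0],[0,0,-9,0,0,0,0]]]}'; python3 d.py 468.5,-113,130,101
```

```text
time: 23.55
tool_pos: [503.8, 126.5, 132.2]
tcp_rot: [179.7, -0.1, 74.0]
ft_force: [-0.3, 0.2, -1.4]
finger_gap: 29.3
grip_force: 29.8
t 23.55 tcp [503.8 126.5 132.2] rpy [ 1.7972e+02 -1.2000e-01  7.4020e+01] gap 29.3 grip 29.8
468.5,-113,130,101 -> -23.99 3.20 0.22  rz -0.471
```

```bash
python3 -m handwheel '{"series": [[[-3,0.4,0,0,0,-0.06,0],[-7,0.9,0,0,0,-0.16,0],[-12,1.6,0,0,0,-0.26,0],[-17,2.3,0,0,0,-0.36,0],[-21,2.8,0,0,0,-0.44,0],[-24,3.2,0,0,0,-0.471,0],[-24,3.2,0,0,0,-0.471,0],[-24,3.2,2,0,0,-0.471,0],[-24,3.2,5,0,0,-0.471,0],[-24,3.2,7,0,0,-0.471,0],[-24,3.2,7,0,0,-0.471,0],[-24,3.2,7,0,0,-0.471,0]]]}'; python3 d.py 468.5,-113,40.2,101
```

```text
time: 25.05
tool_pos: [466.7, -112.9, 59.6]
tcp_rot: [180.0, -0.0, 101.0]
ft_force: [-0.8, -0.3, -1.0]
finger_gap: 29.4
grip_force: 29.8
t 25.05 tcp [ 466.7 -112.9   59.6] rpy [ 1.7999e+02 -1.0000e-02  1.0102e+02] gap 29.4 grip 29.8
468.5,-113,40.2,101 -> -0.05 0.18 1.94  rz 0.000
```

```bash
python3 -m handwheel '{"series": [[[0,0.1,1,0,0,0,0],[0,0.1,1.5,0,0,0,0],[0,0.1,1.7,0,0,0,0],[0,0.1,1.8,0,0,0,0],[0,0.1,1.8,0,0,0,0]]]}'; python3 d.py
```

```text
time: 25.68
tool_pos: [467.4, -113.3, 41.4]
tcp_rot: [180.0, 0.0, 101.0]
ft_force: [0.0, -0.2, -0.8]
finger_gap: 29.7
grip_force: 29.8
t 25.68 tcp [ 467.4 -113.3   41.4] rpy [1.8000e+02 1.0000e-02 1.0099e+02] gap 29.7 grip 29.8
```

```bash
python3 -m handwheel '{"series": [[[0,0,0.1,0,0,0,0],[0,0,0.1,0,0,0,0],[0,0,0.1,0,0,0,0.55],[0,0,0.1,0,0,0,1],[0,0,0.1,0,0,0,1],[0,0,-2,0,0,0,1],[0,0,-6,0,0,0,1],[0,0,-11,0,0,0,1],[0,0,-16,0,0,0,1],[0,0,-20,0,0,0,1],[8,0,-20,0,0,0,1],[15,0,-20,0,0,0,1]]]}'; python3 -m handwheel '{"series": [[[6,0,0,0,0,0,1],[12,0,0,0,0,0,1],[16,0,0,0,0,0,1],[16,0,0,0,0,0,1]]]}';python3 - <<'E'
from bench import eyes
import cv2,numpy as np
t=eyes.snapshot("top"); s=eyes.snapshot("scene")
b=cv2.resize(t["img"][170:250,260:400,::-1],(700,400),interpolation=cv2.INTER_CUBIC)[:300]
b=cv2.resize(t["img"][175:245,265:405,::-1],(560,280),interpolation=cv2.INTER_CUBIC)
a=cv2.resize(s["img"][115:195,140:280,::-1],(560,320),interpolation=cv2.INTER_CUBIC)
cv2.imwrite("pics/c7.png",np.vstack([a,b]))
E
```

```text
time: 27.18
tool_pos: [443.6, 10.3, 242.2]
tcp_rot: [179.9, 0.0, 100.9]
ft_force: [0.4, 0.3, -0.1]
finger_gap: 85.3
grip_force: 0.0
time: 27.68
tool_pos: [412.2, 168.9, 241.3]
tcp_rot: [180.0, -0.0, 101.2]
ft_force: [-0.0, -0.0, 0.3]
finger_gap: 85.2
grip_force: 0.0
```

View pics/c7.png

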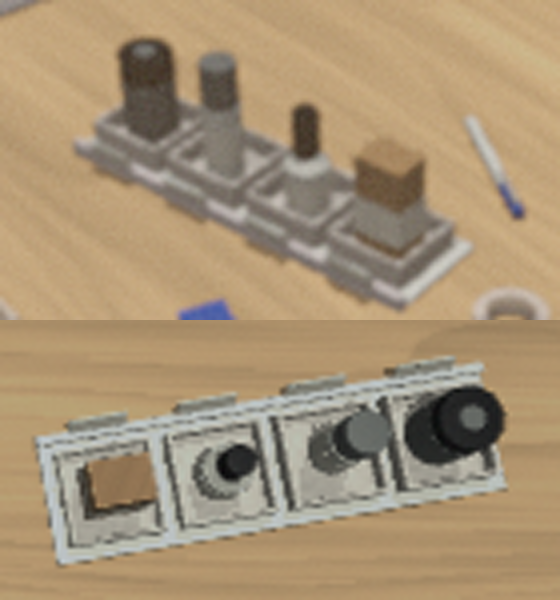

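All four items stand upright in their own bays: carton, bottle, glue, drum from left to right. That is the tray order reversed, and the arm is clear.

```bash
python3 -c "
from bench import r;print(r.hand_in())"
```

```text
the job is handed in; nothing more can be done
None
```

I moved all four items to the display in reverse order (carton, bottle, glue, drum from the robot's left), each standing upright in its own bay with the arm clear in the last pictures, and handed the job in at about 28 s.

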